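# Key test of a repaired crane remote

### The arm

A 7-joint arm with a two-finger parallel gripper is mounted at the origin on the work surface. World frame = base frame: x ahead of the robot, y to its left, z up, the work surface at z = 0. Lengths are in m, angles in rad, forces in N, time in s.
With the tool pointing down it reaches from about 0.425 to 0.875 m from the base axis. Payload 4.7 kg.
Tool frame: the origin (TCP) lies at the centre of the arm's flange, where the gripper is bolted on; the fingertips stand 173 mm ahead of it and the grasp point (between the pads) lies 155 mm ahead of it (env.finger_overhang is the distance from the TCP to the fingertips, in m); z points along the fingers, y is the line along which they close (so a half turn about z gives the same grasp; the last joint's range is limited). The gripper opens to 85 mm and grips with 20 to 120 N. Pads are 22 mm wide; open, the fingers measure 114 mm over their backs; the gripper's body (76 mm by 85 mm) begins 54 mm behind the grasp point. The pads swing forward as they close: fully open they stand 13 mm farther back than shut.
Start: joints at [1.129, 0.321, -0.07, 1.45, 0.023, 1.371, -0.057], TCP at [0.286, -0.584, 0.405] pointing down, gripper open.
Joint ranges: [-2.86, 2.86], [-0.3, 2.09], [-1.38, 1.24], [0.06, 2.45], [-1.56, 4.7], [0.09, 2.05], [-2.69, 2.69]. Speed limits (rad/s): [2.57, 2.57, 3.14, 3.14, 3.14, 3.14, 3.14].

### API

Orientations are given as a unit quaternion [w, x, y, z].
In Python, from cell import env, get_image, find_in, trace, place_of gives the robot as it stands. The module is installed in compiled form; this text tells all that it offers.
- The arm moves only by the shell command python3 -m jog 'ROWS'. ROWS is JSON, a list of rows, each a list of 5 numbers: the opening, from 0 (shut) to 1 (fully open), then the shift along the tool's x, y, z in cm, then the turn about the tool's z in rad. In form: [[jaw, tx, ty, tz, twist], ...]. A call has 1 to 8 rows; each row is the pose to reach, as a shift and turn from the pose commanded when the call began, along the tool's axes at that moment; what a row does not reach only later rows make up. A row lasts 1/12 s, in which the tool goes at most 41.7 mm and 7.16 degrees, less where a joint would pass 70% of its speed; a pose out of reach is approached as far as the arm can. A call with a gripper value outside its range is refused whole. The fingers move at their own pace and stop on an object; the grip force is fixed at half the most. Time passes only in rows, so rows that repeat a pose let the fingers close. It gives the time, the measured TCP pose, the force, the opening and the grip force at its end, in the units of the state.
- env.get_obs(): the state, without advancing time (a new reading comes with each control period).
- get_image(name): name is "scene" or "top" or "wrist"; returns a dict with "img" (480x640x3 uint8, red, green, blue), "depth" (480x640 float32, m along the optical axis (not along the pixel's ray), 0 where there is no reading), "vertical_fov" (degrees; the focal length in pixels is half the picture's height over the tangent of half this angle, whatever the lens; pixels are square), "cx", "cy" (the principal point, pixels), "R" (3x3) and "t" (3): a world point X has camera coordinates R X + t; the wrist camera has in their place "mount" (4x4, takes a point from camera to tool coordinates, whose origin is the TCP and whose axes are the flange's). Camera axes: x right, y down, z forward; pixel columns grow to the right and rows downward; lengths in m; the calibration is good to about 2 mm. A picture is of the moment at which its call begins: read the wrist's pose just before it.
- env.hand_in(): hands the job in; it is judged then, once.
Trained networks look in a picture, given as the dict that the camera call returned (one of the last four; its "shot" number tells which), for a name from the list of things; names that differ only in an ending like _2 or _b are one class to them, and where a whole thing is asked for, a point or a joint stands for the part that bears it (a point fixed in the world has none). Each returns a list of dicts, best first, with "conf" (0 to 1); they miss things now and then, are a little off and sometimes report something else, mostly with a low value. They report only what shows in the picture. A call takes as long as a camera call.
- find_in(picture, label): "point" ([column, row] in pixels, amid what is visible of it).
- trace(picture, label): "region" (480x640 bool, what is visible of it) and "point" ([column, row] in pixels, amid what is visible of it).
- place_of(picture, label): "point" ([column, row] in pixels: a listed point, or the origin of a listed thing).
The state is a dict: "clock": time; "joint_pos": joint angles; "joint_velocities": joint speeds; "effort": joint torques, N m; "ee_pos": TCP position; "orientation": TCP orientation; "ft_force": force on the tool from outside, world axes, zero at the start; "moment": the same for the moment, N m; "width": finger opening in m; "grasp_force": force on a finger pad.
Only numpy, scipy, OpenCV 4.12 (cv2) and the standard library are available. Lean on these libraries where they do the work, as an engineer would, in place of code of your own. Each camera call takes 0.05 s, during which the arm holds its last target. There are 200 camera calls.

### The job

Test the keys of the repaired orange crane remote where it lies: with the fingertips run down its column of white keys, starting at the end with the red stop knob, pressing each key well down by itself and letting it spring back before the next, and finish still holding the last white key (the one farthest from the stop knob) down so that a colleague can read the receiver. Press gently, as on any keypad (never harder than 30 N), without pressing a blue key or the stop knob. Do not pick up, tip or shove the remote, and leave everything else on the bench where it is.

Things in the scene. Friction and masses are not known exactly. Their poses are not given: they have to be found in the camera images.
- remote: Orange crane remote lying face up and loose, 252 x 88 mm, face 41 mm up, 0.6 kg; slides if shoved. Origin under its centre, +x to the end with the red stop knob, z up. Two columns of four rubber keys, 18 x 18 mm, tops 47 mm up: white at y +18, blue at y -18, each at x +40, +10, -20, -50 mm; free gaps 12 mm along a column, 18 mm between columns.
- white1 (a joint): travel of the white key nearest the red stop knob, in m: 0 up, 0.004 fully down; starts to yield at 1.5 N, then 1.5 N per mm, bottoms at 7.5 N, springs back when let go. Counts as pressed beyond 0.0024 and as up below 0.0012.
- white1_top (a point): centre of the top of the white key nearest the red stop knob; it moves with the key
- white2 (a joint): travel of the white key second from the red stop knob, in m: 0 up, 0.004 fully down; starts to yield at 1.5 N, then 1.5 N per mm, bottoms at 7.5 N, springs back when let go. Counts as pressed beyond 0.0024 and as up below 0.0012.
- white2_top (a point): centre of the top of the white key second from the red stop knob; it moves with the key
- white3 (a joint): travel of the white key third from the red stop knob, in m: 0 up, 0.004 fully down; starts to yield at 1.5 N, then 1.5 N per mm, bottoms at 7.5 N, springs back when let go. Counts as pressed beyond 0.0024 and as up below 0.0012.
- white3_top (a point): centre of the top of the white key third from the red stop knob; it moves with the key
- white4 (a joint): travel of the white key farthest from the red stop knob, in m: 0 up, 0.004 fully down; starts to yield at 1.5 N, then 1.5 N per mm, bottoms at 7.5 N, springs back when let go. Counts as pressed beyond 0.0024 and as up below 0.0012.
- white4_top (a point): centre of the top of the white key farthest from the red stop knob; it moves with the key
- blue1 (a joint): travel of the blue key nearest the red stop knob, 0 up, 0.004 fully down; not to be pressed
- blue2 (a joint): travel of the blue key second from the red stop knob, 0 up, 0.004 fully down; not to be pressed
- blue3 (a joint): travel of the blue key third from the red stop knob, 0 up, 0.004 fully down; not to be pressed
- blue4 (a joint): travel of the blue key farthest from the red stop knob, 0 up, 0.004 fully down; not to be pressed
- stop (a joint): travel of the red stop knob, 0 up, 0.005 fully down; not to be pressed
- stop_top (a point): centre of the top of the red mushroom stop knob, 36 mm across, 67 mm above the remote's underside, at own x = +96 mm of the remote
- grey_remote: a second remote of the same shape and size in a grey casing, waiting for repair (its keys do not move); origin under its centre
- spool: solder spool standing on end, yellow flanges 54 mm across, 40 mm tall; origin under its centre
- dish: steel dish 76 mm across, 22 mm tall; origin under its centre
- cells: black holder 78 x 46 mm with two purple cells, 23 mm tall; origin under its centre
- screwdriver: screwdriver 170 mm long lying flat, handle to its own -x; origin on the underside
- flux: white dropper bottle 42 mm across, 110 mm tall; origin under its centre
- tray: white tray 150 x 210 x 35 mm with a green circuit board; origin under its centre

How it is judged:
By the outcome, as a careful person would: the job done as asked, in the order asked, and still so for the second after the job is handed in, while the arm keeps its last pose, push and grip.
It also fails if it takes over 40 s, if anything falls off the work surface, if the arm or the gripper's body presses on something with over 40 N, if the wrist force passes 120 N, or if a joint passes its speed limit or range.

## Working session

There is one attempt and no reset: what is moved stays moved. The work goes in short steps, Python scripts to look and compute and a shell command to move; the robot and the scene stay as the last step left them, time stands still between calls to the robot, and variables do not carry over. Pictures are saved under pics/ and viewed, at most 10 in all, crops included, and the job is handed in when it is done.

```bash
mkdir -p pics
cat > h.py <<'E'
import numpy as np, cv2
from cell import env,get_image,find_in,trace,place_of
from scipy.spatial.transform import Rotation as Rn
def K(p):
    f=240/np.tan(np.radians(p["vertical_fov"])/2); return f,p["cx"],p["cy"]
def pose():
    o=env.get_obs(); q=o["orientation"]; return Rn.from_quat([q[1],q[2],q[3],q[0]]).as_matrix(),np.array(o["ee_pos"])
def c2w(p,ps=None):
    if "R" in p and p["R"] is not None:
        R=np.array(p["R"]);return R.T,-R.T@np.array(p["t"])
    M=np.array(p["mount"]);return ps[0]@M[:3,:3],ps[0]@M[:3,3]+ps[1]
def onz(p,uv,z,ps=None):
    f,cx,cy=K(p);A,b=c2w(p,ps);d=A@np.array([(uv[0]-cx)/f,(uv[1]-cy)/f,1]);return b+d*(z-b[2])/d[2]
def save(p,n): cv2.imwrite(f"pics/{n}.png",p["img"][:,:,::-1])
E
python3 - <<'E'
from h import *
p=get_image("top");save(p,"top1")
for n,z in [("remote",0),("stop_top",.067),("white1_top",.047),("white2_top",.047),("white3_top",.047),("white4_top",.047),("grey_remote",0),("flux",0)]:
    for r in place_of(p,n)[:2]: print(n,round(r["conf"],2),np.round(r["point"]),onz(p,r["point"],z).round(4))
o=env.get_obs();print(o["clock"],o["ee_pos"],o["orientation"],o["ft_force"]);print(pose()[0].round(3))
E
```

```text
remote 0.61 [371. 261.] [ 0.5454 -0.1879  0.    ]
stop_top 0.45 [406. 243.] [ 0.5901 -0.2833  0.067 ]
white1_top 0.38 [383. 246.] [ 0.5842 -0.2197  0.047 ]
white3_top 0.41 [367. 252.] [ 0.5682 -0.1725  0.047 ]
white4_top 0.61 [353. 264.] [ 0.534  -0.1311  0.047 ]
grey_remote 0.85 [244. 257.] [0.5667 0.1901 0.    ]
flux 0.51 [316. 192.] [ 0.7603 -0.031   0.    ]
0.45 [ 0.28609349 -0.58363667  0.40465586] [-2.62220015e-05  9.74142418e-01  2.25934833e-01 -2.61181388e-05] [-0.10680354  0.07258116 -0.48796865]
[[ 0.898  0.44  -0.   ]
 [ 0.44  -0.898  0.   ]
 [-0.    -0.    -1.   ]]
```

View pics/top1.png

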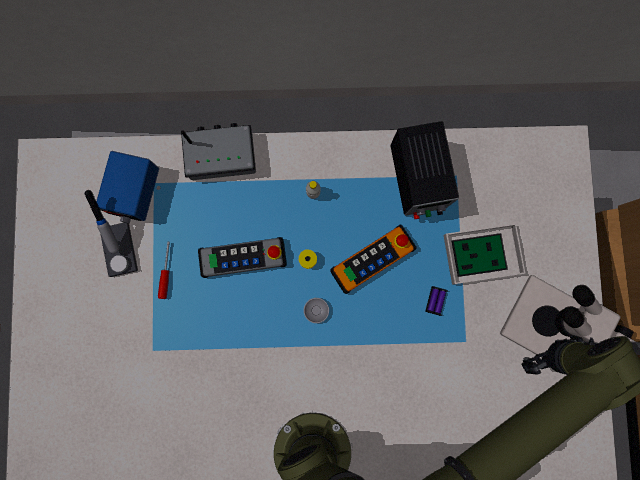

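The top view shows the orange remote centred near (373,259), with its stop knob at (402,240). Its white column is the side away from the robot, from (382,246) to (354,262). A microscope stands near the gripper at about (565,310). Next I'll check heights along the path.

Run:
```python
from h import *
p=get_image("top");f,cx,cy=K(p);A,b=c2w(p)
v,u=np.mgrid[0:480,0:640];d=p["depth"]
X=np.stack([(u-cx)/f*d,(v-cy)/f*d,d],-1)@A.T+b
def mx(n,x0,x1,y0,y1):
    m=(d>0)&(X[...,0]>x0)&(X[...,0]<x1)&(X[...,1]>y0)&(X[...,1]<y1);print(n,X[...,2][m].max().round(3))
for a in np.arange(.2,.8,.1):
    print(a.round(1),[ (lambda m: X[...,2][m].max().round(2) if m.any() else None)((d>0)&(abs(X[...,0]-a)<.05)&(abs(X[...,1]-y)<.05)) for y in np.arange(-.8,.05,.1)])
hsv=cv2.cvtColor(p["img"],cv2.COLOR_RGB2HSV)
m=trace(p,"remote")[0]["region"]
P=X[m];P=P[(P[:,2]>.03)&(P[:,2]<.05)];r=cv2.minAreaRect(P[:,:2].astype(np.float32));print(r)
print(env.get_obs()["joint_pos"],np.array(get_image("wrist")["mount"]).round(3))
```

```text
0.2 [None, np.float64(0.01), np.float64(0.64), np.float64(0.67), np.float64(0.69), np.float64(0.7), np.float64(0.69), np.float64(0.01), np.float64(0.01)]
0.3 [np.float64(0.33), np.float64(0.35), np.float64(0.64), np.float64(0.65), np.float64(0.64), np.float64(0.01), np.float64(0.02), np.float64(0.01), np.float64(0.01)]
0.4 [np.float64(0.03), np.float64(0.39), np.float64(0.41), np.float64(0.01), np.float64(0.03), np.float64(0.02), np.float64(0.02), np.float64(0.03), np.float64(0.03)]
0.5 [np.float64(0.01), np.float64(0.04), np.float64(0.04), np.float64(0.05), np.float64(0.04), np.float64(0.04), np.float64(0.05), np.float64(0.06), np.float64(0.05)]
0.6 [np.float64(0.01), np.float64(0.01), np.float64(0.05), np.float64(0.04), np.float64(0.04), np.float64(0.07), np.float64(0.06), np.float64(0.05), np.float64(0.05)]
0.7 [np.float64(0.01), np.float64(0.01), np.float64(0.01), np.float64(0.01), np.float64(0.17), np.float64(0.17), np.float64(0.01), np.float64(0.01), np.float64(0.1)]
0.8 [np.float64(0.01), np.float64(0.01), np.float64(0.01), np.float64(0.01), np.float64(0.17), np.float64(0.17), np.float64(0.01), np.float64(0.02), np.float64(0.12)]
((0.5503512024879456, -0.19172996282577515), (0.08541598170995712, 0.2510133981704712), 30.915864944458008)
[ 1.12910759  0.32094829 -0.07010428  1.45053101  0.02258127  1.37081407
 -0.05685865] [[-0.    -0.955 -0.296  0.076]
 [ 1.    -0.     0.     0.001]
 [-0.    -0.296  0.955  0.031]
 [ 0.     0.     0.     1.   ]]
```

```bash
python3 -m jog '[[0,3,-6,0,0],[0,6,-12,0,0],[0,8.8,-18,0,0],[0,8.8,-18,0,-0.1],[0,8.8,-18,0,-0.2],[0,13,-18.8,0,-0.3],[0,17,-19.6,0,-0.4],[0,20,-20.2,0,-0.5]]'; python3 -c "
from h import *
R,t=pose();print(R.round(3),t);D=np.array([.563,-.1785,.405])-t;print(D@R, np.degrees(np.arctan2(R[1,0],R[0,0])))"
```

```text
clock: 1.27
ee_pos: [0.3786, -0.3113, 0.4056]
orientation: [0.001, 0.886, 0.463, 0.001]
ft_force: [1.0, -1.5, 0.2]
width: 0.0002
grasp_force: 0.0
[[ 0.571  0.821  0.002]
 [ 0.821 -0.571 -0.001]
 [ 0.     0.002 -1.   ]] [ 0.37861501 -0.31131482  0.40557281]
[0.21434872 0.07544446 0.00083076] 55.15662942274011
```

```bash
python3 -m jog '[[0,3.5,1.2,0,-0.12],[0,7,2.5,0,-0.24],[0,10.5,3.7,0,-0.36],[0,14,5,0,-0.48],[0,17.5,6.2,0,-0.6],[0,21.4,7.5,0,-0.72],[0,21.4,7.5,2,-0.84],[0,21.4,7.5,4,-0.96]]' >/dev/null; python3 -m jog '[[0,0,0,2,-0.1],[0,0,0,4,-0.18],[0,0,0,4,-0.18],[0,0,0,4,-0.18]]'
cat > look.py <<'E'
from h import *
import sys
ps=pose();p=get_image("wrist");save(p,sys.argv[1])
R,t=ps;print("tcp",t.round(4),"yaw",np.degrees(np.arctan2(R[1,0],R[0,0])).round(2),"axis",R[:,2].round(4))
f,cx,cy=K(p);A,b=c2w(p,ps)
W={}
for n,z in [("stop_top",.067)]+[(f"white{i}_top",.047) for i in (1,2,3,4)]:
    for r in place_of(p,n)[:2]: print(n,round(r["conf"],2),np.round(r["point"]),onz(p,r["point"],z,ps).round(4)[:2])
# white key blobs by colour
v,u=np.mgrid[0:480,0:640];d=p["depth"];X=np.stack([(u-cx)/f*d,(v-cy)/f*d,d],-1)@A.T+b
hsv=cv2.cvtColor(p["img"],cv2.COLOR_RGB2HSV);H,S,V=cv2.split(hsv)
for nm,m in (("white",(S<60)&(V>130)),("blue",(H>100)&(H<125)&(S>120)&(V>60)),("red",((H<6)|(H>174))&(S>150))):
    m=m&(X[...,2]>.038)&(X[...,2]<.075)&(d>0);m=cv2.morphologyEx(m.astype(np.uint8),cv2.MORPH_CLOSE,np.ones((9,9)))
    n,l,s,c=cv2.connectedComponentsWithStats(m)
    for i in range(1,n):
        if s[i,4]>200:
            q=X[(l==i)&(d>0)];bb=s[i];w=cv2.minAreaRect(q[:,:2].astype(np.float32));print(nm,s[i,4],c[i].round(),"ctr",np.round(w[0],4),np.round(w[1],4),round(w[2],1),"z",np.median(q[:,2]).round(4))
E
python3 look.py w1
```

```text
clock: 2.27
ee_pos: [0.5611, -0.1828, 0.3241]
orientation: [-0.001, 0.5, 0.866, -0.0]
ft_force: [-0.2, 0.5, 0.1]
width: -0.0002
grasp_force: 0.0
tcp [ 0.5611 -0.1828  0.3241] yaw 119.94 axis [-2.e-03  8.e-04 -1.e+00]
white1_top 0.59 [330. 292.] [ 0.5862 -0.2188]
white2_top 0.82 [334. 252.] [ 0.5721 -0.1887]
white3_top 0.94 [325. 219.] [ 0.5533 -0.1702]
white3_top 0.37 [333. 294.] [ 0.5888 -0.2195]
white4_top 0.7 [331. 177.] [ 0.542  -0.1422]
white 625 [329. 176.] ctr [ 0.5408 -0.1424] [0.0171 0.0175] 30.4 z 0.0468
white 572 [330. 218.] ctr [ 0.556 -0.168] [0.017  0.0173] 30.5 z 0.0469
white 530 [330. 256.] ctr [ 0.5711 -0.1939] [0.0175 0.0179] 30.6 z 0.0468
blue 705 [278. 177.] ctr [ 0.5096 -0.1615] [0.0194 0.0189] 29.5 z 0.0468
blue 651 [280. 218.] ctr [ 0.5251 -0.1877] [0.0197 0.0204] 30.9 z 0.0467
blue 613 [282. 256.] ctr [ 0.5405 -0.2133] [0.0195 0.0201] 31.0 z 0.0466
blue 570 [284. 292.] ctr [ 0.5562 -0.2395] [0.0194 0.0217] 31.1 z 0.0466
```

View pics/w1.png

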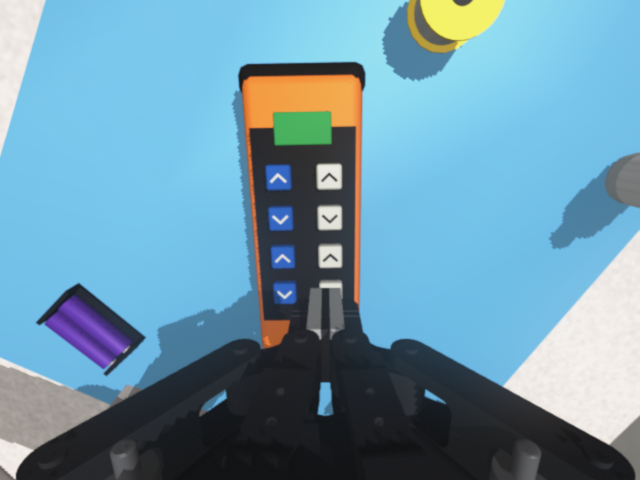

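The remote lies as expected, with its white column at column 330: keys at rows 176, 218, 256 and about 292. The fingertips hang near the first key at (325,290).

```bash
cat > off.py <<'E'
from h import *
W=[(.5863,-.2196),(.5711,-.1939),(.5560,-.1680),(.5408,-.1424)]
R,t=pose();tip=t+.173*R[:,2]
print("tip",tip.round(4))
for w in W: print(((np.array([*w,.047])-tip)@R*100).round(2))
E
python3 off.py; python3 -c "
from h import *
p=get_image('wrist');M=np.linalg.inv(np.array(p['mount']));f,cx,cy=K(p)
for q in ([0,0,.173],[.011,0,.173],[-.011,0,.173]):
  c=(M@np.array([*q,1]))[:3];print(f,c[0]/c[2]*f+cx,c[1]/c[2]*f+cy)"
```

```text
tip [ 0.5622 -0.183   0.1531]
[-4.36  0.24 10.62]
[-1.37  0.21 10.61]
[ 1.63  0.2  10.61]
[ 4.61  0.16 10.6 ]
346.98521738602324 324.7403323802933 303.9028441599296
346.98521738602324 324.72497606862305 281.64194920846404
346.98521738602324 324.7550674479487 325.26316818979575
```

```bash
python3 -m jog '[[0,-2,0.2,2,0],[0,-4.4,0.2,4,0],[0,-4.4,0.2,6.5,0],[0,-4.4,0.2,9,0],[0,-4.4,0.2,9,0],[0,-4.4,0.2,9,0],[0,-4.4,0.2,9,0]]'; python3 off.py; python3 look.py w2|grep -v _top
```

```text
clock: 3.2
ee_pos: [0.586, -0.2196, 0.2364]
orientation: [0.001, 0.499, 0.866, 0.0]
ft_force: [0.3, 0.4, 1.0]
width: 0.0
grasp_force: 0.0
tip [ 0.5863 -0.2198  0.0634]
[0.02 0.   1.64]
[ 3.   -0.02  1.63]
[ 6.   -0.03  1.63]
[ 8.98 -0.06  1.62]
tcp [ 0.586  -0.2196  0.2364] yaw 120.1 axis [ 2.1e-03 -7.0e-04 -1.0e+00]
white 1862 [323.  94.] ctr [ 0.5401 -0.142 ] [0.018  0.0187] 30.4 z 0.0468
white 204 [237.  96.] ctr [ 0.5105 -0.1627] [0.0085 0.0087] 75.9 z 0.0472
white 1582 [324. 165.] ctr [ 0.5556 -0.1681] [0.0181 0.0177] 30.0 z 0.0468
white 1402 [325. 229.] ctr [ 0.5711 -0.194 ] [0.0181 0.0183] 31.3 z 0.0468
white 848 [327. 280.] ctr [ 0.5855 -0.2174] [0.0178 0.016 ] 30.1 z 0.0467
blue 2015 [239.  95.] ctr [ 0.5089 -0.1609] [0.0201 0.0189] 30.7 z 0.0467
blue 1724 [245. 166.] ctr [ 0.5245 -0.187 ] [0.0201 0.0187] 32.1 z 0.0467
blue 1537 [250. 229.] ctr [ 0.5402 -0.2135] [0.02   0.0205] 30.7 z 0.0467
blue 1362 [254. 286.] ctr [ 0.5555 -0.2391] [0.0202 0.0206] 32.1 z 0.0466
```

View pics/w2.png

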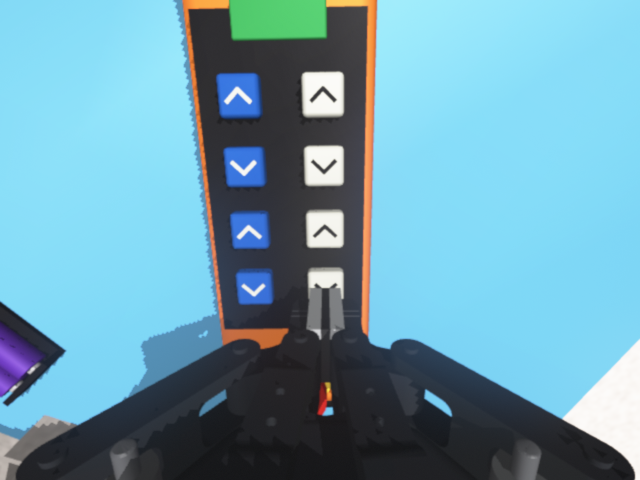

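The tips are centred over the first key, visible around (325,285). I'll press it in small steps and watch the force.

```bash
python3 -m jog '[[0,0,0,0.5,0],[0,0,0,1.0,0],[0,0,0,1.3,0],[0,0,0,1.5,0],[0,0,0,1.5,0],[0,0,0,1.5,0]]'; python3 -m jog '[[0,0,0,0.1,0],[0,0,0,0.2,0],[0,0,0,0.2,0],[0,0,0,0.2,0]]';python3 off.py|head -2; python3 -m jog '[[0,0,0,0.1,0],[0,0,0,0.1,0],[0,0,0,0.1,0]]';python3 off.py|head -2
```

```text
clock: 4.0
ee_pos: [0.585, -0.2198, 0.2197]
orientation: [-0.001, 0.499, 0.866, -0.0]
ft_force: [-1.7, 0.5, 2.2]
width: 0.0004
grasp_force: 1.4
clock: 4.33
ee_pos: [0.5851, -0.2198, 0.218]
orientation: [-0.0, 0.499, 0.866, -0.0]
ft_force: [-3.1, 1.0, 5.4]
width: -0.0001
grasp_force: 2.7
tip [ 0.585  -0.2198  0.045 ]
[-0.05  0.12 -0.2 ]
clock: 4.58
ee_pos: [0.5852, -0.2198, 0.2172]
orientation: [-0.0, 0.499, 0.866, -0.0]
ft_force: [-2.7, 0.3, 6.8]
width: 0.0002
grasp_force: 3.2
tip [ 0.5851 -0.2198  0.0442]
[-0.04  0.12 -0.28]
```

```bash
python3 -m jog '[[0,0,0,0.05,0],[0,0,0,0.05,0],[0,0,0,0.05,0]]';python3 off.py|head -2; python3 -m jog '[[0,0,0,-0.4,0],[0,0,0,-0.9,0],[0,0,0,-1.4,0],[0,0,0,-1.4,0],[0,0,0,-1.4,0]]';python3 off.py; python3 look.py w3 | grep -v _top
```

```text
clock: 4.83
ee_pos: [0.5852, -0.2197, 0.2168]
orientation: [-0.0, 0.499, 0.866, -0.0]
ft_force: [-4.0, 1.2, 6.7]
width: 0.0001
grasp_force: 3.5
tip [ 0.5851 -0.2198  0.0438]
[-0.05  0.12 -0.32]
clock: 5.25
ee_pos: [0.5855, -0.2199, 0.2305]
orientation: [0.001, 0.499, 0.866, 0.0]
ft_force: [0.2, -0.4, -0.4]
width: -0.0
grasp_force: 0.0
tip [ 0.5857 -0.2199  0.0575]
[-0.    0.07  1.05]
[2.99 0.04 1.05]
[5.98 0.03 1.04]
[8.96 0.   1.04]
tcp [ 0.5855 -0.2199  0.2305] yaw 120.08 axis [ 1.e-03 -4.e-04 -1.e+00]
white 2001 [324.  93.] ctr [ 0.5401 -0.1422] [0.018  0.0184] 30.0 z 0.0468
white 217 [235.  95.] ctr [ 0.5095 -0.1609] [0.0116 0.0064] 32.3 z 0.0471
white 1696 [325. 167.] ctr [ 0.5557 -0.1683] [0.018 0.018] 30.9 z 0.0468
white 1496 [326. 232.] ctr [ 0.571 -0.194] [0.0183 0.0181] 31.6 z 0.0467
white 901 [328. 286.] ctr [ 0.5848 -0.2144] [0.0195 0.0126] 14.3 z 0.047
blue 2177 [237.  94.] ctr [ 0.5089 -0.1608] [0.0199 0.0189] 30.3 z 0.0467
blue 1831 [243. 168.] ctr [ 0.5244 -0.1869] [0.0201 0.0184] 31.3 z 0.0467
blue 1611 [248. 233.] ctr [ 0.54   -0.2135] [0.0203 0.0205] 30.6 z 0.0466
blue 1440 [253. 291.] ctr [ 0.5557 -0.2393] [0.0202 0.0208] 31.7 z 0.0466
red 205 [323. 403.] ctr [ 0.6172 -0.273 ] [0.0048 0.0331] 42.3 z 0.0618
```

```bash
python3 -m jog '[[0,1.5,0,0,0],[0,3,0,0,0],[0,3,0,0,0],[0,3,0,0.5,0],[0,3,0,0.9,0],[0,3,0,1.1,0],[0,3,0,1.25,0],[0,3,0,1.25,0]]';python3 off.py|sed -n '1p;3p'; python3 -m jog '[[0,0,0,0.1,0],[0,0,0,0.15,0],[0,0,0,0.15,0],[0,0,0,0.15,0]]';python3 off.py|sed -n '1p;3p'
```

```text
clock: 6.22
ee_pos: [0.5705, -0.1947, 0.2179]
orientation: [0.0, 0.5, 0.866, -0.0]
ft_force: [-1.1, -0.8, 5.7]
width: 0.0
grasp_force: 2.7
tip [ 0.5705 -0.1949  0.0449]
[ 0.05  0.1  -0.21]
clock: 6.55
ee_pos: [0.5705, -0.1947, 0.217]
orientation: [0.0, 0.5, 0.866, -0.0]
ft_force: [-2.9, 0.2, 7.0]
width: 0.0
grasp_force: 3.4
tip [ 0.5705 -0.1949  0.044 ]
[ 0.05  0.1  -0.3 ]
```

Same force and depth as the first key. I'll push slightly further, release, and do key 3.

```bash
python3 -m jog '[[0,0,0,0.05,0],[0,0,0,0.05,0],[0,0,0,-0.4,0],[0,0,0,-0.9,0],[0,0,0,-1.4,0],[0,0,0,-1.4,0],[0,0,0,-1.4,0]]';python3 off.py|sed -n '1p;4p'; python3 -m jog '[[0,1.5,0,0,0],[0,3,0,0,0],[0,3,0,0,0],[0,3,0,0.5,0],[0,3,0,0.9,0],[0,3,0,1.1,0],[0,3,0,1.25,0],[0,3,0,1.25,0]]';python3 off.py|sed -n '1p;4p'; python3 -m jog '[[0,0,0,0.1,0],[0,0,0,0.15,0],[0,0,0,0.15,0],[0,0,0,0.15,0]]';python3 off.py|sed -n '1p;4p'
```

```text
clock: 7.13
ee_pos: [0.5703, -0.1939, 0.2303]
orientation: [0.0, 0.499, 0.866, 0.0]
ft_force: [-0.2, 0.2, -0.7]
width: 0.0001
grasp_force: 0.0
tip [ 0.5703 -0.1939  0.0573]
[2.96 0.06 1.03]
clock: 7.8
ee_pos: [0.5555, -0.1688, 0.2178]
orientation: [0.0, 0.5, 0.866, -0.0]
ft_force: [-2.1, -0.7, 4.9]
width: -0.0001
grasp_force: 2.8
tip [ 0.5555 -0.1689  0.0448]
[ 0.05  0.09 -0.22]
clock: 8.13
ee_pos: [0.5554, -0.1687, 0.217]
orientation: [0.0, 0.5, 0.866, -0.0]
ft_force: [-2.3, -0.1, 7.0]
width: 0.0
grasp_force: 3.4
tip [ 0.5555 -0.1689  0.044 ]
[ 0.05  0.09 -0.3 ]
```

```bash
python3 -m jog '[[0,0,0,0.05,0],[0,0,0,0.05,0],[0,0,0,-0.4,0],[0,0,0,-0.9,0],[0,0,0,-1.4,0],[0,0,0,-1.4,0],[0,0,0,-1.4,0]]';python3 off.py|sed -n '1p;5p'; python3 -m jog '[[0,1.5,0,0,0],[0,3,0,0,0],[0,3,0,0,0],[0,3,0,0.5,0],[0,3,0,0.9,0],[0,3,0,1.1,0],[0,3,0,1.25,0],[0,3,0,1.25,0]]';python3 off.py|sed -n '1p;5p'; python3 -m jog '[[0,0,0,0.1,0],[0,0,0,0.15,0],[0,0,0,0.2,0],[0,0,0,0.2,0],[0,0,0,0.2,0]]';python3 off.py|sed -n '1p;5p';python3 look.py w4 | grep -v _top
```

```text
clock: 8.72
ee_pos: [0.5552, -0.168, 0.2303]
orientation: [0.0, 0.499, 0.866, 0.0]
ft_force: [0.5, 0.5, -0.4]
width: -0.0002
grasp_force: 0.0
tip [ 0.5553 -0.168   0.0573]
[2.94 0.03 1.03]
clock: 9.38
ee_pos: [0.5404, -0.1427, 0.2178]
orientation: [0.0, 0.5, 0.866, -0.0]
ft_force: [-1.0, 0.1, 5.9]
width: -0.0002
grasp_force: 2.8
tip [ 0.5404 -0.1428  0.0448]
[ 0.02  0.06 -0.22]
clock: 9.8
ee_pos: [0.5404, -0.1427, 0.2165]
orientation: [0.0, 0.5, 0.866, -0.0]
ft_force: [-3.2, -0.1, 8.2]
width: 0.0003
grasp_force: 3.8
tip [ 0.5404 -0.1428  0.0435]
[ 0.02  0.05 -0.35]
tcp [ 0.5404 -0.1427  0.2165] yaw 120.03 axis [ 0.    -0.001 -1.   ]
white 286 [326. 288.] ctr [ 0.5375 -0.1375] [0.0175 0.008 ] 29.2 z 0.0423
blue 1694 [246. 304.] ctr [ 0.5096 -0.1622] [0.0202 0.0213] 31.0 z 0.0467
```

View pics/w4.png

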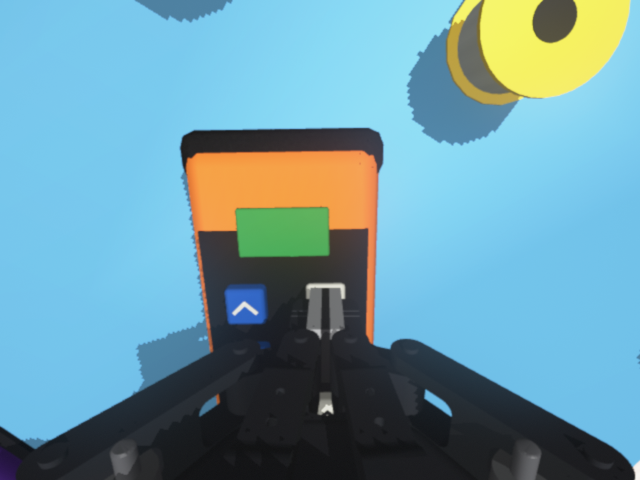

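The fourth key is held down at (326,288): its top is at z 0.0423, about 4 mm below its blue neighbour, with a force of about 8 N. The remote has not moved, so I'm handing in.

```bash
python3 -c "
from cell import env
print(env.hand_in())"
```

```text
the job is handed in; nothing more can be done
None
```

I pressed white keys 1 to 4 in order at about 7–8 N each, letting each of the first three go before the next, and handed in with the fourth still held down and the remote not visibly moved; no verdict came back.

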